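# Gather a patient's day doses into the colour-coded caddy

### The job

Put the four amber vials with plain caps into the caddy, each standing upright in the cup of its own cap's colour. Set each one down on the cup's floor rather than dropping it, keep every vial upright all the while, and leave the two vials with a black disc on the cap standing where they are.

Things in the scene. Friction and masses are not known exactly. Their poses are not given: they have to be found in the camera images.
- vial_yellow: Vial to be gathered: a closed round pharmacy vial standing upright, amber body with a white label band, plain yellow cap. 75 mm high; body 33 mm in diameter, cap 36 mm in diameter over the top 18 mm; 35 to 70 g. Origin at the centre of its underside, z up along its axis. Stands on the bench (z = 0).
- vial_green: Vial to be gathered: a closed round pharmacy vial standing upright, amber body with a white label band, plain green cap. 75 mm high; body 33 mm in diameter, cap 36 mm in diameter over the top 18 mm; 35 to 70 g. Origin at the centre of its underside, z up along its axis. Stands on the bench (z = 0).
- vial_red: Vial to be gathered: a closed round pharmacy vial standing upright, amber body with a white label band, plain red cap. 75 mm high; body 33 mm in diameter, cap 36 mm in diameter over the top 18 mm; 35 to 70 g. Origin at the centre of its underside, z up along its axis. Stands on the bench (z = 0).
- vial_blue: Vial to be gathered: a closed round pharmacy vial standing upright, amber body with a white label band, plain blue cap. 75 mm high; body 33 mm in diameter, cap 36 mm in diameter over the top 18 mm; 35 to 70 g. Origin at the centre of its underside, z up along its axis. Stands on the bench (z = 0).
- held_yellow: Look-alike: same vial in size and shape with a yellow cap, but set aside: a black disc (22 mm) on top of the cap and a black band round the label. Must stay where it stands. Origin at the centre of its underside.
- held_blue: Look-alike: same vial in size and shape with a blue cap, but set aside: a black disc (22 mm) on top of the cap and a black band round the label. Must stay where it stands. Origin at the centre of its underside.
- cup_yellow: Yellow cup: square, open, fixed. Outside 64 x 64 mm, inside 58 x 58 mm, 30 mm high, inner floor 3 mm above its origin. Origin at the centre of its underside, 4 mm above the bench; x, y along its sides. The four cups stand 2 x 2, centres 80 mm apart, in a white caddy (172 x 172 mm, rim 18 mm) fixed to the bench. Places, turn and colour order vary. Clutter among all this is at most 80 mm high.
- cup_green: Green cup: square, open, fixed. Outside 64 x 64 mm, inside 58 x 58 mm, 30 mm high, inner floor 3 mm above its origin. Origin at the centre of its underside, 4 mm above the bench; x, y along its sides. The four cups stand 2 x 2, centres 80 mm apart, in a white caddy (172 x 172 mm, rim 18 mm) fixed to the bench. Places, turn and colour order vary. Clutter among all this is at most 80 mm high.
- cup_red: Red cup: square, open, fixed. Outside 64 x 64 mm, inside 58 x 58 mm, 30 mm high, inner floor 3 mm above its origin. Origin at the centre of its underside, 4 mm above the bench; x, y along its sides. The four cups stand 2 x 2, centres 80 mm apart, in a white caddy (172 x 172 mm, rim 18 mm) fixed to the bench. Places, turn and colour order vary. Clutter among all this is at most 80 mm high.
- cup_blue: Blue cup: square, open, fixed. Outside 64 x 64 mm, inside 58 x 58 mm, 30 mm high, inner floor 3 mm above its origin. Origin at the centre of its underside, 4 mm above the bench; x, y along its sides. The four cups stand 2 x 2, centres 80 mm apart, in a white caddy (172 x 172 mm, rim 18 mm) fixed to the bench. Places, turn and colour order vary. Clutter among all this is at most 80 mm high.

How it is judged (in metres and radians):
At the end, for the whole second after the job is handed in: Each plain-capped vial rests on the floor of the cup of its colour: axis within 19 mm of the cup's centre (anywhere inside), underside less than 10 mm above the cup's, within 0.15 rad of upright, at rest. Both black-disc vials stand upright within 25 mm of their start (horizontal distance between vial_yellow and cup_yellow below 0.019 m and z of vial_yellow in the frame of cup_yellow between -0.002 and 0.01 m and angle between each of vial_yellow, vial_green, vial_red, vial_blue, held_yellow, held_blue's own z axis and vertical below 0.15 rad and linear speed of each of vial_yellow, vial_green, vial_red, vial_blue below 0.02 m/s and horizontal distance between vial_green and cup_green below 0.019 m and z of vial_green in the frame of cup_green between -0.002 and 0.01 m and horizontal distance between vial_red and cup_red below 0.019 m and z of vial_red in the frame of cup_red between -0.002 and 0.01 m and horizontal distance between vial_blue and cup_blue below 0.019 m and z of vial_blue in the frame of cup_blue between -0.002 and 0.01 m and distance of each of held_yellow, held_blue from where it was at the start of the episode below 0.025 m); the robot touches nothing.
It fails at once if a set-aside vial (black disc on the cap) is shifted by more than 25 mm (distance of any of held_yellow, held_blue from where it was at the start of the episode above 0.025 m).
It fails at once if a vial is tipped over (more than 40 degrees from upright) (angle between any of vial_yellow, vial_green, vial_red, vial_blue, held_yellow, held_blue's own z axis and vertical above 0.7 rad).
It fails at once if a vial is dropped or thrown: it moves faster than 0.7 m/s (a fall of some 25 mm) out of the fingers ((linear speed of vial_yellow above 0.7 m/s and contact force between the fingers and vial_yellow below 0.02 N) or (linear speed of vial_green above 0.7 m/s and contact force between the fingers and vial_green below 0.02 N) or (linear speed of vial_red above 0.7 m/s and contact force between the fingers and vial_red below 0.02 N) or (linear speed of vial_blue above 0.7 m/s and contact force between the fingers and vial_blue below 0.02 N)).
It also fails if it takes over 83 s, if anything falls off the work surface, if the arm or the gripper's body presses on something with over 40 N, if the wrist force passes 120 N, or if a joint passes its speed limit or range.

### The arm

A 6-joint arm with a two-finger parallel gripper is mounted at the origin on the work surface. World frame = base frame: x ahead of the robot, y to its left, z up, the work surface at z = 0. Lengths are in mm, angles in degrees, forces in N, time in s.
With the tool pointing down it reaches from about 300 to 850 mm from the base axis. Payload 4.2 kg.
Tool frame: the origin (TCP) lies midway between the tips of the shut fingers; the grasp point (between the pads) lies 19 mm behind it (env.grip_point_offset is the distance from the TCP to the grasp point, in mm); z points along the fingers, x is the direction in which the jaws open and shut, and the axes are right-handed (so a half turn about z gives the same grasp; the last joint's range is limited). The gripper opens to 91 mm and grips with 3 to 60 N. Pads are 32 mm wide; open, the fingers measure 118 mm over their backs; the gripper's body (76 mm by 178 mm) begins 60 mm behind the grasp point.
Start: joints at [-77.235, 18.312, 89.639, -0, 72.044, -1.146], TCP at [138.245, -558.15, 213.976] pointing down, gripper open.
Joint ranges: [-177.97, 177.97], [-48.28, 115.42], [12.27, 149.76], [-77.06, 257.06], [2.81, 150.46], [-146.56, 146.56]. Speed limits (degrees/s): [147.25, 147.25, 180, 180, 180, 180].

### API

Orientations are given as [roll, pitch, yaw] about the fixed x, y, z axes, in that order (R = Rz(yaw) Ry(pitch) Rx(roll)).
In Python, from workcell import env gives the robot as it stands.
- The arm moves only by the shell command python3 -m pendant 'ROWS' [FORCE]. ROWS is JSON, a list of rows, each an object with "xyz": the shift along the tool's x, y, z in m, a list of three; "roll": the turn about the tool's z in degrees; "jaw": the closure, from 0 (fully open) to 1 (shut). A call has exactly 8 rows; each row is the pose to reach, as a shift and turn from the pose commanded when the call began, along the tool's axes at that moment; what a row does not reach only later rows make up. A row lasts 1/8 s, in which the tool goes at most 62.5 mm and 10.7 degrees, less where a joint would pass 70% of its speed; a pose out of reach is approached as far as the arm can. A call with a gripper value outside its range is refused whole. The fingers move at their own pace and stop on an object; FORCE is the grip in N (left out, the last holds). Time passes only in rows, so rows that repeat a pose let the fingers close, or fill a call up. It gives the time, the measured TCP pose, the force and the opening at its end, in the units of the state.
- env.state(): the state, without advancing time (a new reading comes with each control period).
- env.grab_frame(name): name is "side" or "top"; returns (picture, depth): 384x512x3 uint8, blue, green, red; 384x512 float32, mm along the optical axis (not along the pixel's ray), 0 where there is no reading.
- env.camera_params(name): a dict with "camera_matrix" (3x3 intrinsics, pixels), "D" ([k1, k2, p1, p2, k3] as OpenCV has them; the pictures are not rectified), "cam_to_world" (4x4, takes a point from camera to world coordinates). Camera axes: x right, y up, looking along -z (the intrinsics and any distortion apply to the point x, -y, -z); pixel columns grow to the right and rows downward; lengths in mm; the calibration is good to about 2 mm. A picture is of the moment at which its call begins. camera_params takes no time and is no camera call.
- env.job_done(): hands the job in, once; it reports no verdict.
The state is a dict: "time_s": time; "qpos": joint angles; "qvel": joint speeds; "effort": joint torques, N m; "ee_pos": TCP position; "ee_rot": TCP orientation; "force": force on the tool from outside, world axes, zero at the start; "torque": the same for the moment, N m; "gripper_width": finger opening in mm.
Only numpy, scipy, OpenCV 4.12 (cv2) and the standard library are available. Lean on these libraries where they do the work, as an engineer would, in place of code of your own. Each camera call takes 0.05 s, during which the arm holds its last target. There are 200 camera calls.

## Working session

There is one attempt and no reset: what is moved stays moved. The work goes in short steps, Python scripts to look and compute and a shell command to move; the robot and the scene stay as the last step left them, time stands still between calls to the robot, and variables do not carry over. Pictures are saved under pics/ and viewed, about 12 in all and at most 16, crops included, and the job is handed in when it is done.

```bash
mkdir -p pics; ls
python3 - <<'E'
from workcell import env
import cv2,numpy as np
for n in("top","side"):
    p,d=env.grab_frame(n); cv2.imwrite(f"pics/{n}0.png",p); np.savez(f"{n}0.npz",p=p,d=d)
    c=env.camera_params(n); print(n,c)
print(env.state(),env.grip_point_offset)
E
```

```text
pics
top {'camera_matrix': array([[402.28809025,   0.        , 248.14194779],
       [  0.        , 402.28809025, 187.83990343],
       [  0.        ,   0.        ,   1.        ]]), 'D': array([-0.09760694,  0.        ,  0.        ,  0.        ,  0.        ]), 'cam_to_world': array([[ 1.12304895e-03,  9.81203328e-01, -1.92973492e-01,
         3.72378896e+02],
       [-9.99997192e-01,  6.99282119e-04, -2.26408224e-03,
        -5.93138169e+00],
       [-2.08658211e-03,  1.92975493e-01,  9.81201358e-01,
         9.68903626e+02],
       [ 0.00000000e+00,  0.00000000e+00,  0.00000000e+00,
         1.00000000e+00]])}
side {'camera_matrix': array([[409.40652696,   0.        , 258.52863354],
       [  0.        , 409.40652696, 192.54281333],
       [  0.        ,   0.        ,   1.        ]]), 'D': array([-0.10394598,  0.        ,  0.        ,  0.        ,  0.        ]), 'cam_to_world': array([[ 8.88471878e-01,  3.37525528e-01, -3.10956973e-01,
         2.56231635e+02],
       [-4.58692892e-01,  6.31270163e-01, -6.25378935e-01,
        -5.88774181e+02],
       [-1.47834964e-02,  6.98265350e-01,  7.15686348e-01,
         7.26896772e+02],
       [ 0.00000000e+00,  0.00000000e+00,  0.00000000e+00,
         1.00000000e+00]])}
{'time_s': 0.1, 'qpos': array([-7.72346032e+01,  1.83482662e+01,  8.96971375e+01, -1.77040170e-03,
        7.20444682e+01, -1.14548420e+00]), 'qvel': array([-0.03186601, -0.18633847, -0.31188692, -0.03336611,  0.04393258,
       -0.02920533]), 'effort': array([ 1.26889149e-04, -4.13333094e+01, -2.32508934e+01,  7.29175843e-02,
        4.21757600e-02, -6.47381898e-05]), 'ee_pos': array([ 138.13624207, -557.71205766,  213.21690755]), 'ee_rot': array([-1.79999886e+02,  8.98876270e-02, -7.60885718e+01]), 'force': array([ 0.20338492, -0.33590288, -0.60021431]), 'torque': array([ 0.05403207, -0.01438012, -0.00022758]), 'gripper_width': 91.35435499598866} 18.8
```

View pics/top0.png

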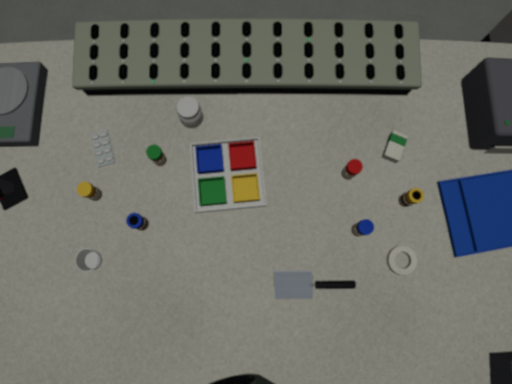

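View pics/side0.png

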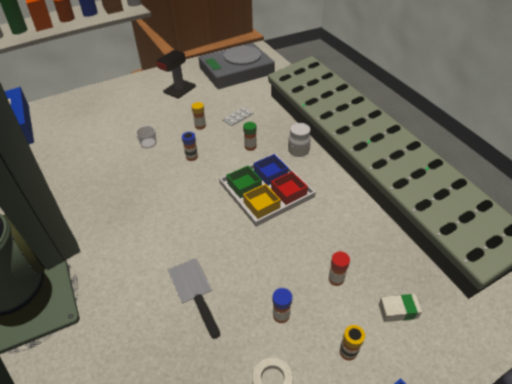

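```bash
cat > h.py <<'E'
import cv2,numpy as np
from workcell import env
def ray(n,px,z):
    c=env.camera_params(n); u=cv2.undistortPoints(np.float64(px).reshape(-1,1,2),c["camera_matrix"],c["D"])[:,0]
    d=np.c_[u[:,0],-u[:,1],-np.ones(len(u))]@c["cam_to_world"][:3,:3].T; o=c["cam_to_world"][:3,3]
    z=np.broadcast_to(z,len(u)); return o+d*((z-o[2])/d[:,2])[:,None]
def d2w(n,px,dep):
    c=env.camera_params(n); u=cv2.undistortPoints(np.float64(px).reshape(-1,1,2),c["camera_matrix"],c["D"])[:,0]
    return (np.c_[u[:,0],-u[:,1],-np.ones(len(u))]*np.ravel(dep)[:,None])@c["cam_to_world"][:3,:3].T+c["cam_to_world"][:3,3]
HUE=dict(yellow=(18,32),green=(45,80),red=(172,8),blue=(108,128))
def blobs(p,col,smin=150,lo=60):
    h=cv2.cvtColor(p,cv2.COLOR_BGR2HSV); a,b=HUE[col]; H=h[...,0]
    m=((H>=a)&(H<=b)) if a<b else ((H>=a)|(H<=b))
    m=(m&(h[...,1]>smin)&(h[...,2]>lo)).astype(np.uint8)
    k,L,s,c=cv2.connectedComponentsWithStats(m)
    return [(s[i],np.argwhere(L==i)[:,::-1]) for i in range(1,k) if s[i,4]>40]
E
python3 - <<'E'
from h import *
for n in("top","side"):
  f=np.load(n+"0.npz");p,d=f["p"],f["d"]
  for col in HUE:
    for s,px in blobs(p,col):
      if s[4]>1500: continue
      big=s[4]>450
      hull=cv2.convexHull(px.astype(np.float32))[:,0]
      if n=="top" and big:
        w=ray(n,hull,34)[:,:2]; r=cv2.minAreaRect(w.astype(np.float32)); print(n,col,"CUP",s[:5],np.round(r[0]),np.round(r[1]),r[2]); continue
      w=d2w(n,px,d[px[:,1],px[:,0]]); zt=np.percentile(w[:,2],95)
      t=w[w[:,2]>69]; 
      r=ray(n,hull,75)[:,:2]; (c,rad)=cv2.minEnclosingCircle(r.astype(np.float32))
      print(n,col,s[:5],"ztop %.0f"%zt,"topfit",np.round((t.min(0)+t.max(0))[:2]/2) if len(t) else None,"n",len(t),"hull75",np.round(c),round(rad,1), "mean",np.round(np.median(w,0)))
E
```

```text
top yellow CUP [232 174  27  28 636] [557.   4.] [62. 58.] 5.832087993621826
top yellow [ 78 182  15  15 172] ztop 79 topfit [546. 373.] n 162 hull75 [545. 373.] 18.2 mean [545. 372.  76.]
top yellow [407 189  16  14 135] ztop 78 topfit [ 530. -388.] n 122 hull75 [ 530. -386.] 19.2 mean [ 529. -382.   75.]
top green [390 135  15  10  70] ztop 32 topfit None n 0 hull75 [ 664. -354.] 17.5 mean [ 680. -372.   29.]
top green [148 146  13  13 133] ztop 78 topfit [632. 215.] n 133 hull75 [633. 215.] 15.7 mean [633. 215.  76.]
top green CUP [199 178  26  27 571] [548.  83.] [59. 57.] 5.862613677978516
top red CUP [229 141  27  29 645] [637.  11.] [67. 58.] 6.006985187530518
top red [347 160  15  15 170] ztop 79 topfit [ 493. -135.] n 165 hull75 [ 598. -249.] 17.8 mean [ 598. -248.   76.]
top blue CUP [197 145  26  28 600] [629.  90.] [64. 59.] 5.319136619567871
top blue [127 214  15  14 111] ztop 78 topfit [430. 132.] n 110 hull75 [473. 252.] 17.0 mean [472. 248.  76.]
top blue [358 220  15  14 172] ztop 79 topfit [ 424. -144.] n 168 hull75 [ 459. -266.] 17.2 mean [ 459. -266.   75.]
side y
[... 537 characters left out ...]
.2 mean [552.  93.   7.]
side green [403 296  13  17 135] ztop 30 topfit None n 0 hull75 [ 649. -391.] 17.7 mean [ 677. -377.   28.]
side red [271 172  36  31 699] ztop 34 topfit [ 256. -589.] n 3 hull75 [608. -34.] 48.9 mean [639.  16.  19.]
side red [332 252  18  20 236] ztop 76 topfit [ 435. -412.] n 217 hull75 [ 595. -258.] 22.7 mean [ 596. -253.   74.]
side blue [  5  88  21  37 409] ztop 77 topfit [144.  94.] n 403 hull75 [ 54. 652.] 116.3 mean [ 66. 665.  75.]
side blue [255 162  32  15 209] ztop 34 topfit [ 256. -589.] n 1 hull75 [605.  46.] 37.5 mean [632.  98.   7.]
side blue [273 289  18  16 231] ztop 77 topfit [ 365. -422.] n 231 hull75 [ 457. -270.] 16.6 mean [ 457. -271.   75.]
```

```bash
python3 -m pendant '[{"xyz":[-0.026,-0.048,0.004],"roll":-9.5,"jaw":0.2},{"xyz":[-0.052,-0.096,0.008],"roll":-19,"jaw":0.2},{"xyz":[-0.078,-0.144,0.012],"roll":-28.5,"jaw":0.2},{"xyz":[-0.104,-0.192,0.016],"roll":-38,"jaw":0.2},{"xyz":[-0.13,-0.24,0.02],"roll":-47.5,"jaw":0.2},{"xyz":[-0.156,-0.288,0.024],"roll":-57,"jaw":0.2},{"xyz":[-0.182,-0.335,0.028],"roll":-66.5,"jaw":0.2},{"xyz":[-0.206,-0.382,0.033],"roll":-76,"jaw":0.2}]' 15
```

```text
time_s: 1.1
ee_pos: [460.5, -264.9, 180.6]
ee_rot: [180.0, 0.0, 0.2]
force: [0.3, -1.3, -0.3]
gripper_width: 72.7
```

```bash
python3 -m pendant '[{"xyz":[-0.001,0.002,0.03],"roll":0,"jaw":0.2},{"xyz":[-0.001,0.002,0.06],"roll":0,"jaw":0.2},{"xyz":[-0.001,0.002,0.09],"roll":0,"jaw":0.2},{"xyz":[-0.001,0.002,0.115],"roll":0,"jaw":0.2},{"xyz":[-0.001,0.002,0.133],"roll":0,"jaw":0.2},{"xyz":[-0.001,0.002,0.133],"roll":0,"jaw":0.2},{"xyz":[-0.001,0.002,0.133],"roll":0,"jaw":0.2},{"xyz":[-0.001,0.002,0.133],"roll":0,"jaw":0.2}]' 15
python3 - <<'E'
from h import *
p,d=env.grab_frame("side"); cv2.imwrite("pics/s1.png",cv2.resize(p[200:384,180:420],None,fx=3,fy=3))
E
```

```text
time_s: 2.1
ee_pos: [459.1, -268.7, 48.9]
ee_rot: [179.9, -0.1, -0.1]
force: [1.1, 0.6, -0.0]
gripper_width: 72.7
```

View pics/s1.png

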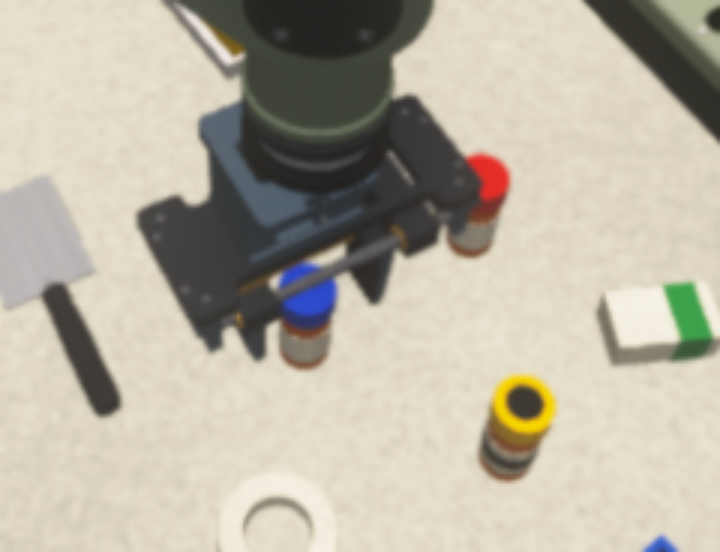

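The picture shows the blue cap (crop pixel 305,292) between the finger tips (258,350) and (375,300), clear of its neighbours. I'll close and lift.

```bash
python3 -m pendant '[{"xyz":[0,0,0],"roll":0,"jaw":0.5},{"xyz":[0,0,0],"roll":0,"jaw":0.65},{"xyz":[0,0,0],"roll":0,"jaw":0.8},{"xyz":[0,0,0],"roll":0,"jaw":0.8},{"xyz":[0,0,0],"roll":0,"jaw":0.8},{"xyz":[0,0,-0.02],"roll":0,"jaw":0.8},{"xyz":[0,0,-0.05],"roll":0,"jaw":0.8},{"xyz":[0,0,-0.08],"roll":0,"jaw":0.8}]' 15
python3 - <<'E'
from h import *
p,d=env.grab_frame("side"); cv2.imwrite("pics/s2.png",cv2.resize(p[150:384,180:420],None,fx=2,fy=2))
E
```

```text
time_s: 3.15
ee_pos: [458.3, -268.2, 128.5]
ee_rot: [-180.0, 0.0, -0.1]
force: [-0.5, 0.4, -1.2]
gripper_width: 35.6
```

View pics/s2.png

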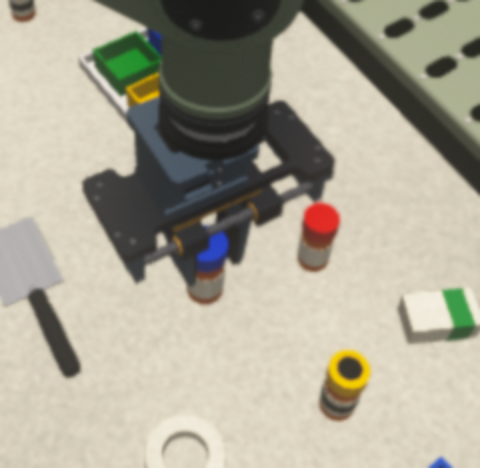

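The picture shows blue held upright, vial near crop pixel (208,265), and red and held_yellow undisturbed. I'll carry it to the blue cup.

```bash
python3 -m pendant '[{"xyz":[0.010,-0.022,-0.025],"roll":0,"jaw":0.8},{"xyz":[0.034,-0.072,-0.05],"roll":0,"jaw":0.8},{"xyz":[0.060,-0.126,-0.05],"roll":0,"jaw":0.8},{"xyz":[0.086,-0.180,-0.05],"roll":0,"jaw":0.8},{"xyz":[0.111,-0.233,-0.05],"roll":0,"jaw":0.8},{"xyz":[0.137,-0.287,-0.05],"roll":0,"jaw":0.8},{"xyz":[0.161,-0.338,-0.05],"roll":0,"jaw":0.8},{"xyz":[0.171,-0.359,-0.05],"roll":0,"jaw":0.8}]' 20
python3 -m pendant '[{"xyz":[0,0,0.02],"roll":0,"jaw":0.8},{"xyz":[0,0,0.05],"roll":0,"jaw":0.8},{"xyz":[0,0,0.075],"roll":0,"jaw":0.8},{"xyz":[0,0,0.095],"roll":0,"jaw":0.8},{"xyz":[0,0,0.105],"roll":0,"jaw":0.8},{"xyz":[0,0,0.112],"roll":0,"jaw":0.8},{"xyz":[0,0,0.112],"roll":0,"jaw":0.8},{"xyz":[0,0,0.112],"roll":0,"jaw":0.8}]' 20
python3 - <<'E'
from h import *
p,d=env.grab_frame("side"); cv2.imwrite("pics/s3.png",cv2.resize(p[80:280,150:380],None,fx=3,fy=3)); print(env.state()["ee_pos"])
E
```

```text
time_s: 4.2
ee_pos: [630.7, 93.2, 176.9]
ee_rot: [-180.0, 0.0, 0.1]
force: [0.8, -0.8, -1.1]
gripper_width: 35.4
time_s: 5.2
ee_pos: [630.6, 90.4, 66.7]
ee_rot: [-180.0, -0.1, -0.1]
force: [-0.2, -0.4, -0.0]
gripper_width: 35.4
[630.59735801  90.41374137  66.74136451]
```

View pics/s3.png

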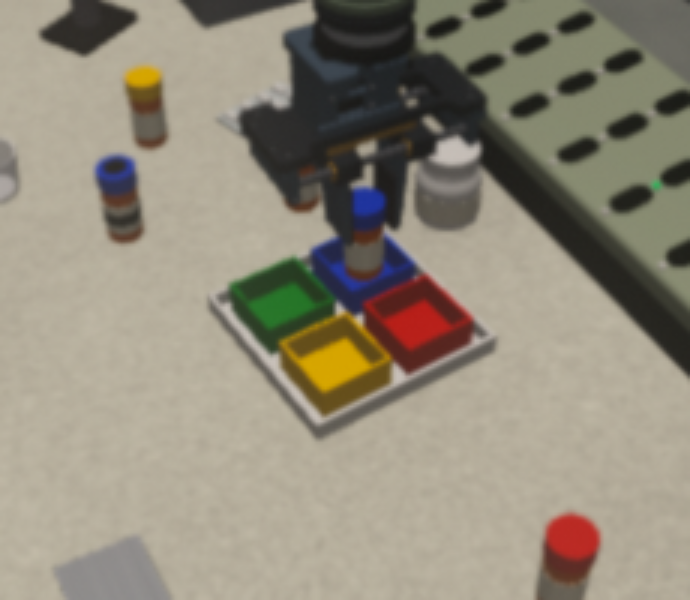

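The picture shows blue upright over the blue cup (crop 365,240), inside the walls, with the fingers clear of the bottle. Another 11 mm down, then release.

```bash
python3 -m pendant '[{"xyz":[0,0,0.005],"roll":0,"jaw":0.8},{"xyz":[0,0,0.009],"roll":0,"jaw":0.8},{"xyz":[0,0,0.011],"roll":0,"jaw":0.8},{"xyz":[0,0,0.011],"roll":0,"jaw":0.8},{"xyz":[0,0,0.011],"roll":0,"jaw":0.8},{"xyz":[0,0,0.011],"roll":0,"jaw":0.8},{"xyz":[0,0,0.011],"roll":0,"jaw":0.8},{"xyz":[0,0,0.011],"roll":0,"jaw":0.8}]'
```

```text
time_s: 6.25
ee_pos: [630.0, 90.4, 54.9]
ee_rot: [180.0, 0.0, -0.1]
force: [-1.3, -0.1, 1.7]
gripper_width: 35.4
```

```bash
python3 -m pendant '[{"xyz":[0,0,0],"roll":0,"jaw":0.55},{"xyz":[0,0,0],"roll":0,"jaw":0.4},{"xyz":[0,0,0],"roll":0,"jaw":0.35},{"xyz":[0,0,-0.02],"roll":0,"jaw":0.35},{"xyz":[0,0,-0.05],"roll":0,"jaw":0.35},{"xyz":[0,0,-0.08],"roll":0,"jaw":0.35},{"xyz":[0.003,-0.05,-0.08],"roll":0,"jaw":0.2},{"xyz":[0.003,-0.09,-0.08],"roll":0,"jaw":0.2}]'
python3 -m pendant '[{"xyz":[0,-0.025,0],"roll":0,"jaw":0.2},{"xyz":[0,-0.034,0],"roll":0,"jaw":0.2},{"xyz":[0,-0.034,0.01],"roll":0,"jaw":0.2},{"xyz":[0,-0.034,0.03],"roll":0,"jaw":0.2},{"xyz":[0,-0.034,0.055],"roll":0,"jaw":0.2},{"xyz":[0,-0.034,0.075],"roll":0,"jaw":0.2},{"xyz":[0,-0.034,0.087],"roll":0,"jaw":0.2},{"xyz":[0,-0.034,0.087],"roll":0,"jaw":0.2}]'
python3 - <<'E'
from h import *
p,d=env.grab_frame("side"); cv2.imwrite("pics/s4.png",cv2.resize(p[80:280,150:380],None,fx=3,fy=3)); print(env.state()["ee_pos"])
E
```

```text
time_s: 7.25
ee_pos: [633.7, 181.4, 135.6]
ee_rot: [-180.0, -0.1, -0.1]
force: [0.3, -0.3, 0.3]
gripper_width: 72.8
time_s: 8.25
ee_pos: [632.7, 213.3, 46.8]
ee_rot: [179.9, 0.1, -0.1]
force: [-0.3, -0.6, 0.1]
gripper_width: 73.1
[633.39647816 213.72407631  47.82180086]
```

View pics/s4.png

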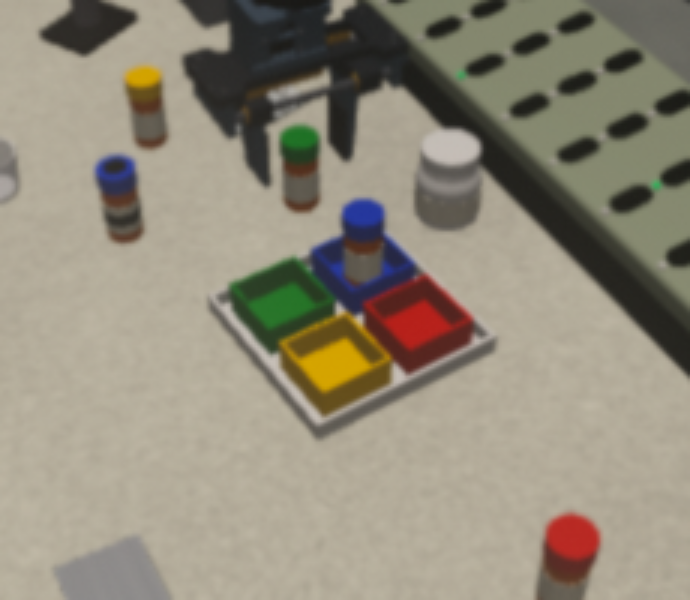

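The picture shows blue standing in its cup (crop 363,240) and the fingers straddling green (300,160).

```bash
python3 -m pendant '[{"xyz":[0,0,0],"roll":0,"jaw":0.5},{"xyz":[0,0,0],"roll":0,"jaw":0.65},{"xyz":[0,0,0],"roll":0,"jaw":0.8},{"xyz":[0,0,0],"roll":0,"jaw":0.8},{"xyz":[0,0,0],"roll":0,"jaw":0.8},{"xyz":[0,0,-0.02],"roll":0,"jaw":0.8},{"xyz":[0,0,-0.06],"roll":0,"jaw":0.8},{"xyz":[0,0,-0.10],"roll":0,"jaw":0.8}]' 20
python3 -m pendant '[{"xyz":[-0.010,0.015,0],"roll":0,"jaw":0.8},{"xyz":[-0.035,0.055,0],"roll":0,"jaw":0.8},{"xyz":[-0.065,0.100,0],"roll":0,"jaw":0.8},{"xyz":[-0.084,0.130,0],"roll":0,"jaw":0.8},{"xyz":[-0.084,0.130,0.02],"roll":0,"jaw":0.8},{"xyz":[-0.084,0.130,0.05],"roll":0,"jaw":0.8},{"xyz":[-0.084,0.130,0.075],"roll":0,"jaw":0.8},{"xyz":[-0.084,0.130,0.085],"roll":0,"jaw":0.8}]' 20
```

```text
time_s: 9.3
ee_pos: [632.9, 214.3, 148.5]
ee_rot: [180.0, 0.1, -0.1]
force: [-0.0, 0.8, -0.7]
gripper_width: 35.4
time_s: 10.3
ee_pos: [548.1, 84.3, 61.6]
ee_rot: [180.0, 0.2, -0.1]
force: [-0.1, 1.0, -0.7]
gripper_width: 35.5
```

```bash
python3 -m pendant '[{"xyz":[0,0,0.003],"roll":0,"jaw":0.8},{"xyz":[0,0,0.006],"roll":0,"jaw":0.8},{"xyz":[0,0,0.008],"roll":0,"jaw":0.8},{"xyz":[0,0,0.008],"roll":0,"jaw":0.8},{"xyz":[0,0,0.008],"roll":0,"jaw":0.8},{"xyz":[0,0,0.008],"roll":0,"jaw":0.8},{"xyz":[0,0,0.008],"roll":0,"jaw":0.8},{"xyz":[0,0,0.008],"roll":0,"jaw":0.8}]'
python3 - <<'E'
from h import *
p,d=env.grab_frame("side"); cv2.imwrite("pics/s5.png",cv2.resize(p[80:280,150:380],None,fx=3,fy=3)); print(env.state()["ee_pos"],env.state()["force"])
E
```

```text
time_s: 11.3
ee_pos: [549.2, 84.5, 55.1]
ee_rot: [180.0, -0.0, -0.1]
force: [0.1, 1.0, 0.5]
gripper_width: 35.7
[549.16995184  84.51057012  55.07716381] [-0.4822091  -0.40465118 -0.16134882]
```

View pics/s5.png

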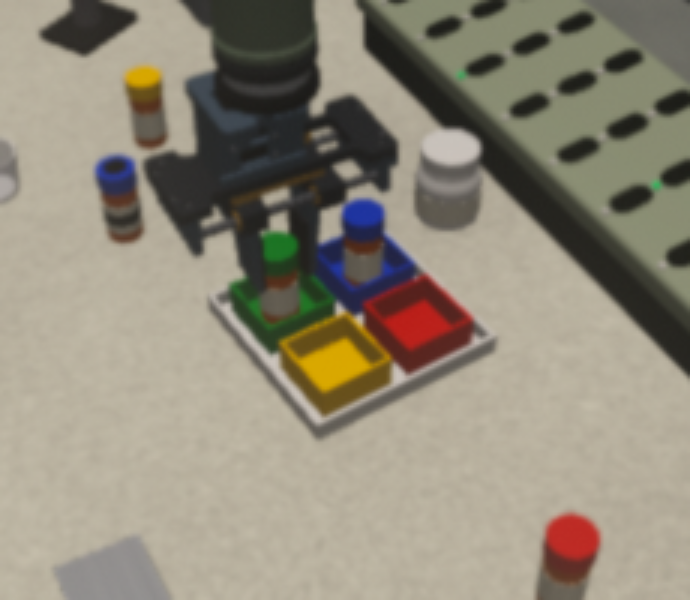

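The picture shows green in the green cup (crop 280,280), upright. I'll release it and go to yellow.

```bash
python3 -m pendant '[{"xyz":[0,0,0.001],"roll":0,"jaw":0.8},{"xyz":[0,0,0.001],"roll":0,"jaw":0.55},{"xyz":[0,0,0.001],"roll":0,"jaw":0.4},{"xyz":[0,0,0.001],"roll":0,"jaw":0.4},{"xyz":[0,0,-0.03],"roll":0,"jaw":0.4},{"xyz":[0,0,-0.08],"roll":0,"jaw":0.4},{"xyz":[0,-0.04,-0.09],"roll":0,"jaw":0.2},{"xyz":[0,-0.09,-0.09],"roll":0,"jaw":0.2}]'
python3 -m pendant '[{"xyz":[-0.001,-0.05,0],"roll":0,"jaw":0.2},{"xyz":[-0.002,-0.1,0],"roll":0,"jaw":0.2},{"xyz":[-0.003,-0.15,0],"roll":0,"jaw":0.2},{"xyz":[-0.004,-0.185,0],"roll":0,"jaw":0.2},{"xyz":[-0.004,-0.198,0],"roll":0,"jaw":0.2},{"xyz":[-0.004,-0.198,0],"roll":0,"jaw":0.2},{"xyz":[-0.004,-0.198,0.02],"roll":0,"jaw":0.2},{"xyz":[-0.004,-0.198,0.05],"roll":0,"jaw":0.2}]'
python3 -m pendant '[{"xyz":[0,0,0.02],"roll":0,"jaw":0.2},{"xyz":[0,0,0.04],"roll":0,"jaw":0.2},{"xyz":[0,0,0.047],"roll":0,"jaw":0.2},{"xyz":[0,0,0.047],"roll":0,"jaw":0.2},{"xyz":[0,0,0.047],"roll":0,"jaw":0.2},{"xyz":[0,0,0.047],"roll":0,"jaw":0.2},{"xyz":[0,0,0.047],"roll":0,"jaw":0.2},{"xyz":[0,0,0.047],"roll":0,"jaw":0.2}]'
python3 - <<'E'
from h import *
p,d=env.grab_frame("side"); cv2.imwrite("pics/s6.png",cv2.resize(p[50:250,120:350],None,fx=3,fy=3)); print(env.state()["ee_pos"],env.state()["force"])
E
```

```text
time_s: 12.35
ee_pos: [550.2, 174.9, 146.5]
ee_rot: [-180.0, -0.2, -0.2]
force: [-0.7, -0.2, -0.3]
gripper_width: 71.2
time_s: 13.35
ee_pos: [546.5, 370.9, 95.6]
ee_rot: [-180.0, -0.1, -0.2]
force: [-0.7, -0.1, -1.0]
gripper_width: 73.2
time_s: 14.35
ee_pos: [545.6, 372.6, 48.1]
ee_rot: [-180.0, -0.0, -0.1]
force: [0.3, 0.2, 0.4]
gripper_width: 73.1
[545.51905342 372.57796869  48.02994055] [0.54516999 0.02566626 0.09886972]
```

View pics/s6.png

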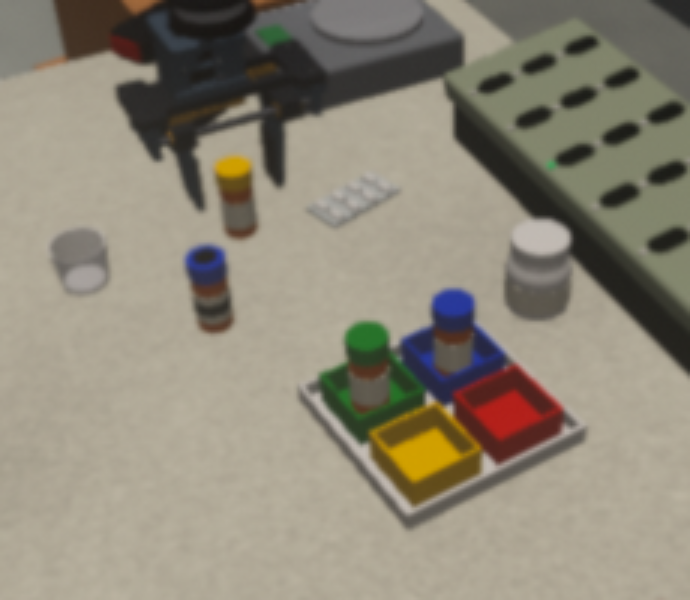

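The picture shows blue and green upright in their cups, and the fingers straddling yellow (crop 236,193), clear of held_blue (212,290).

```bash
python3 -m pendant '[{"xyz":[0,0,0],"roll":0,"jaw":0.5},{"xyz":[0,0,0],"roll":0,"jaw":0.65},{"xyz":[0,0,0],"roll":0,"jaw":0.8},{"xyz":[0,0,0],"roll":0,"jaw":0.8},{"xyz":[0,0,0],"roll":0,"jaw":0.8},{"xyz":[0,0,-0.02],"roll":0,"jaw":0.8},{"xyz":[0,0,-0.06],"roll":0,"jaw":0.8},{"xyz":[0,0,-0.10],"roll":0,"jaw":0.8}]' 20
python3 -m pendant '[{"xyz":[0.001,0.022,-0.02],"roll":0,"jaw":0.8},{"xyz":[0.002,0.074,-0.03],"roll":0,"jaw":0.8},{"xyz":[0.004,0.129,-0.03],"roll":0,"jaw":0.8},{"xyz":[0.006,0.185,-0.03],"roll":0,"jaw":0.8},{"xyz":[0.008,0.240,-0.03],"roll":0,"jaw":0.8},{"xyz":[0.010,0.295,-0.03],"roll":0,"jaw":0.8},{"xyz":[0.011,0.347,-0.03],"roll":0,"jaw":0.8},{"xyz":[0.011,0.369,-0.03],"roll":0,"jaw":0.8}]'
python3 -m pendant '[{"xyz":[0,0,0],"roll":0,"jaw":0.8},{"xyz":[0,0,0.03],"roll":0,"jaw":0.8},{"xyz":[0,0,0.06],"roll":0,"jaw":0.8},{"xyz":[0,0,0.09],"roll":0,"jaw":0.8},{"xyz":[0,0,0.11],"roll":0,"jaw":0.8},{"xyz":[0,0,0.115],"roll":0,"jaw":0.8},{"xyz":[0,0,0.115],"roll":0,"jaw":0.8},{"xyz":[0,0,0.115],"roll":0,"jaw":0.8}]'
```

```text
time_s: 15.4
ee_pos: [545.2, 372.3, 148.5]
ee_rot: [180.0, 0.1, -0.1]
force: [0.3, 0.7, -1.2]
gripper_width: 35.1
time_s: 16.4
ee_pos: [554.2, -0.4, 177.0]
ee_rot: [179.9, 0.1, -0.3]
force: [1.3, -0.7, -0.5]
gripper_width: 35.1
time_s: 17.4
ee_pos: [556.6, 3.6, 63.9]
ee_rot: [180.0, -0.1, -0.1]
force: [1.0, -0.4, -0.7]
gripper_width: 35.4
```

```bash
python3 -m pendant '[{"xyz":[0,0,0.004],"roll":0,"jaw":0.8},{"xyz":[0,0,0.007],"roll":0,"jaw":0.8},{"xyz":[0,0,0.009],"roll":0,"jaw":0.8},{"xyz":[0,0,0.009],"roll":0,"jaw":0.8},{"xyz":[0,0,0.009],"roll":0,"jaw":0.8},{"xyz":[0,0,0.009],"roll":0,"jaw":0.8},{"xyz":[0,0,0.009],"roll":0,"jaw":0.8},{"xyz":[0,0,0.009],"roll":0,"jaw":0.8}]'
python3 - <<'E'
from h import *
p,d=env.grab_frame("side"); cv2.imwrite("pics/s7.png",cv2.resize(p[80:280,150:380],None,fx=3,fy=3)); print(env.state()["ee_pos"],env.state()["force"])
E
```

```text
time_s: 18.4
ee_pos: [556.0, 3.5, 54.7]
ee_rot: [180.0, -0.0, -0.1]
force: [-1.2, -0.1, 3.9]
gripper_width: 35.3
[556.04484426   3.47673645  54.78009772] [-0.84107995 -0.36700759  5.04837239]
```

View pics/s7.png

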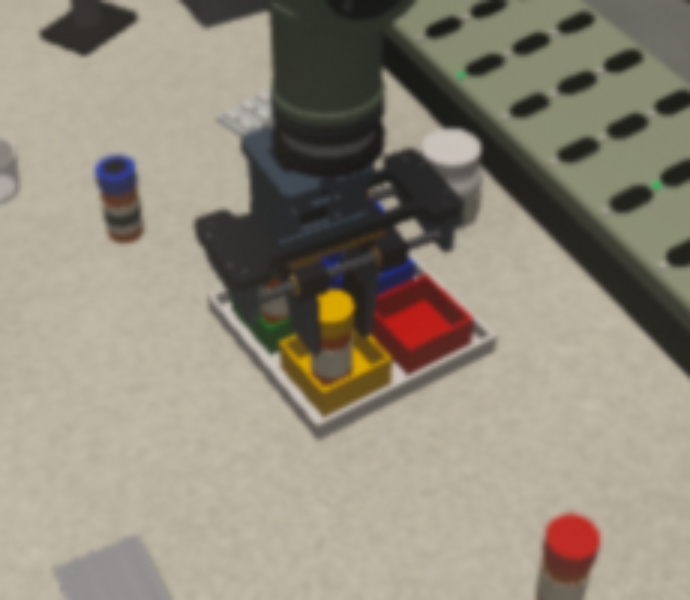

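The picture and the 4–5 N contact show yellow upright on its cup's floor (crop 333,340). I'll release and go to red.

```bash
python3 -m pendant '[{"xyz":[0,0,0],"roll":0,"jaw":0.55},{"xyz":[0,0,0],"roll":0,"jaw":0.4},{"xyz":[0,0,0],"roll":0,"jaw":0.4},{"xyz":[0,0,-0.03],"roll":0,"jaw":0.4},{"xyz":[0,0,-0.08],"roll":0,"jaw":0.4},{"xyz":[0,0,-0.09],"roll":0,"jaw":0.4},{"xyz":[0.008,0.05,-0.09],"roll":0,"jaw":0.2},{"xyz":[0.016,0.1,-0.09],"roll":0,"jaw":0.2}]'
python3 -m pendant '[{"xyz":[0.008,0.05,0],"roll":0,"jaw":0.2},{"xyz":[0.016,0.1,0],"roll":0,"jaw":0.2},{"xyz":[0.022,0.14,0],"roll":0,"jaw":0.2},{"xyz":[0.025,0.153,0],"roll":0,"jaw":0.2},{"xyz":[0.025,0.153,0],"roll":0,"jaw":0.2},{"xyz":[0.025,0.153,0],"roll":0,"jaw":0.2},{"xyz":[0.025,0.153,0.02],"roll":0,"jaw":0.2},{"xyz":[0.025,0.153,0.05],"roll":0,"jaw":0.2}]'
python3 -m pendant '[{"xyz":[0,0,0.02],"roll":0,"jaw":0.2},{"xyz":[0,0,0.04],"roll":0,"jaw":0.2},{"xyz":[0,0,0.047],"roll":0,"jaw":0.2},{"xyz":[0,0,0.047],"roll":0,"jaw":0.2},{"xyz":[0,0,0.047],"roll":0,"jaw":0.2},{"xyz":[0,0,0.047],"roll":0,"jaw":0.2},{"xyz":[0,0,0.047],"roll":0,"jaw":0.2},{"xyz":[0,0,0.047],"roll":0,"jaw":0.2}]'
python3 - <<'E'
from h import *
p,d=env.grab_frame("side"); cv2.imwrite("pics/s8.png",cv2.resize(p[140:384,180:420],None,fx=2.4,fy=2.4)); print(env.state()["ee_pos"],env.state()["force"])
E
```

```text
time_s: 19.45
ee_pos: [571.6, -97.1, 143.4]
ee_rot: [-180.0, 0.0, 0.0]
force: [0.7, 0.0, -0.4]
gripper_width: 71.7
time_s: 20.45
ee_pos: [597.4, -248.2, 94.7]
ee_rot: [180.0, -0.2, 0.0]
force: [0.2, -0.2, 0.0]
gripper_width: 72.6
time_s: 21.45
ee_pos: [596.6, -249.7, 47.2]
ee_rot: [180.0, -0.0, -0.1]
force: [-0.8, -0.1, 0.3]
gripper_width: 73.1
[ 596.5718927  -249.66283612   47.09474956] [ 0.0438628   0.04605794 -0.18253818]
```

View pics/s8.png

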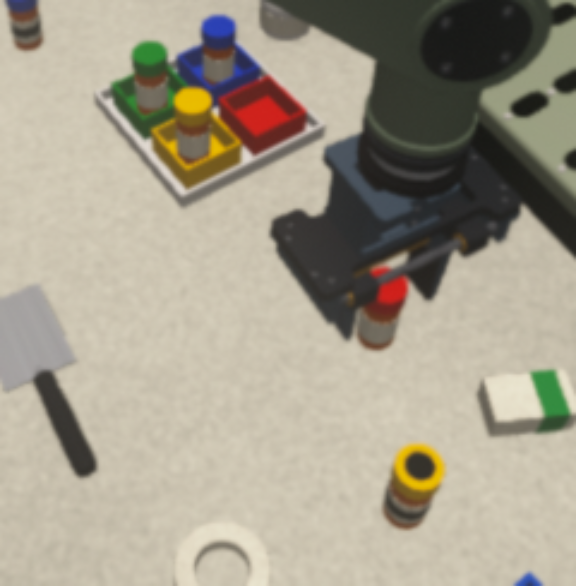

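The picture shows the three placed vials upright and the fingers straddling red (crop 380,300).

```bash
python3 -m pendant '[{"xyz":[0,0,0],"roll":0,"jaw":0.5},{"xyz":[0,0,0],"roll":0,"jaw":0.65},{"xyz":[0,0,0],"roll":0,"jaw":0.8},{"xyz":[0,0,0],"roll":0,"jaw":0.8},{"xyz":[0,0,0],"roll":0,"jaw":0.8},{"xyz":[0,0,-0.02],"roll":0,"jaw":0.8},{"xyz":[0,0,-0.06],"roll":0,"jaw":0.8},{"xyz":[0,0,-0.10],"roll":0,"jaw":0.8}]' 20
python3 -m pendant '[{"xyz":[0.003,-0.020,0],"roll":0,"jaw":0.8},{"xyz":[0.010,-0.065,0],"roll":0,"jaw":0.8},{"xyz":[0.018,-0.115,0],"roll":0,"jaw":0.8},{"xyz":[0.026,-0.165,0],"roll":0,"jaw":0.8},{"xyz":[0.033,-0.215,0],"roll":0,"jaw":0.8},{"xyz":[0.039,-0.250,0],"roll":0,"jaw":0.8},{"xyz":[0.040,-0.261,0],"roll":0,"jaw":0.8},{"xyz":[0.040,-0.261,0],"roll":0,"jaw":0.8}]'
python3 -m pendant '[{"xyz":[0,0,0.02],"roll":0,"jaw":0.8},{"xyz":[0,0,0.045],"roll":0,"jaw":0.8},{"xyz":[0,0,0.07],"roll":0,"jaw":0.8},{"xyz":[0,0,0.08],"roll":0,"jaw":0.8},{"xyz":[0,0,0.086],"roll":0,"jaw":0.8},{"xyz":[0,0,0.090],"roll":0,"jaw":0.8},{"xyz":[0,0,0.090],"roll":0,"jaw":0.8},{"xyz":[0,0,0.090],"roll":0,"jaw":0.8}]'
python3 - <<'E'
from h import *
p,d=env.grab_frame("side"); cv2.imwrite("pics/s9.png",cv2.resize(p[80:280,150:380],None,fx=3,fy=3)); print(env.state()["ee_pos"],env.state()["force"])
E
```

```text
time_s: 22.5
ee_pos: [596.2, -249.4, 147.5]
ee_rot: [-180.0, 0.1, -0.1]
force: [0.4, -0.1, -0.6]
gripper_width: 35.9
time_s: 23.5
ee_pos: [636.3, 11.8, 146.0]
ee_rot: [180.0, 0.1, -0.0]
force: [-0.2, -0.3, -0.7]
gripper_width: 35.4
time_s: 24.5
ee_pos: [637.3, 11.4, 57.6]
ee_rot: [180.0, -0.1, -0.1]
force: [0.9, -0.8, -1.1]
gripper_width: 35.9
[637.29300105  11.41481624  57.50839963] [ 0.40898862 -0.57661071 -0.02075707]
```

View pics/s9.png

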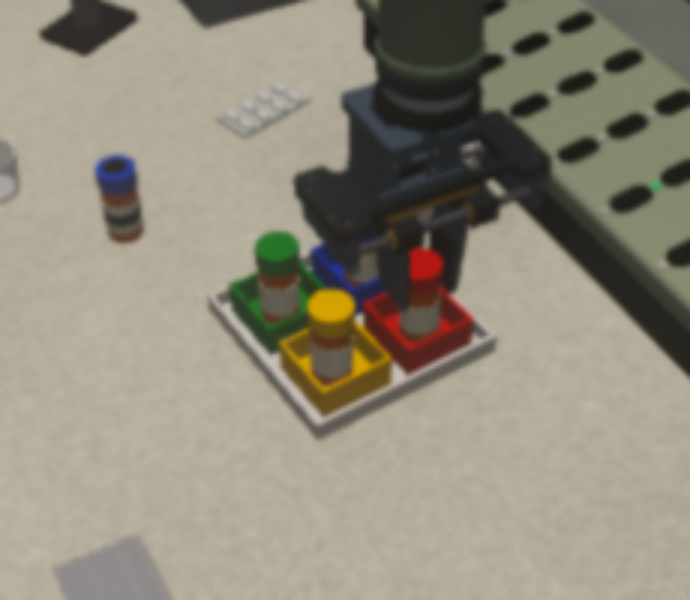

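The picture shows red over its cup (crop 420,300), upright. I'll lower it the last 3 mm, release, and retreat up and away from the caddy.

```bash
python3 -m pendant '[{"xyz":[0,0,0.0015],"roll":0,"jaw":0.8},{"xyz":[0,0,0.003],"roll":0,"jaw":0.8},{"xyz":[0,0,0.003],"roll":0,"jaw":0.8},{"xyz":[0,0,0.003],"roll":0,"jaw":0.8},{"xyz":[0,0,0.003],"roll":0,"jaw":0.6},{"xyz":[0,0,0.003],"roll":0,"jaw":0.4},{"xyz":[0,0,0.003],"roll":0,"jaw":0.4},{"xyz":[0,0,0.003],"roll":0,"jaw":0.4}]'
python3 -m pendant '[{"xyz":[0,0,-0.02],"roll":0,"jaw":0.4},{"xyz":[0,0,-0.06],"roll":0,"jaw":0.4},{"xyz":[0,0,-0.11],"roll":0,"jaw":0.4},{"xyz":[-0.02,0.05,-0.13],"roll":0,"jaw":0.4},{"xyz":[-0.05,0.1,-0.13],"roll":0,"jaw":0.4},{"xyz":[-0.08,0.15,-0.13],"roll":0,"jaw":0.4},{"xyz":[-0.11,0.2,-0.13],"roll":0,"jaw":0.4},{"xyz":[-0.14,0.25,-0.13],"roll":0,"jaw":0.4}]'
python3 -m pendant '[{"xyz":[-0.02,0.04,0],"roll":0,"jaw":0.4},{"xyz":[-0.04,0.08,0],"roll":0,"jaw":0.4},{"xyz":[-0.06,0.12,0],"roll":0,"jaw":0.4},{"xyz":[-0.08,0.16,0],"roll":0,"jaw":0.4},{"xyz":[-0.1,0.2,0],"roll":0,"jaw":0.4},{"xyz":[-0.1,0.2,0],"roll":0,"jaw":0.4},{"xyz":[-0.1,0.2,0],"roll":0,"jaw":0.4},{"xyz":[-0.1,0.2,0],"roll":0,"jaw":0.4}]'
python3 - <<'E'
from h import *
for n in("top","side"):
  p,d=env.grab_frame(n); cv2.imwrite(f"pics/{n}9.png",p)
  for col in HUE:
    for s,px in blobs(p,col):
      w=d2w(n,px,d[px[:,1],px[:,0]]); w=w[(w[:,2]>60)&(w[:,2]<95)]
      if len(w)>20 and s[4]<1500: print(n,col,s[4],len(w),np.round(np.median(w,0)),"ztop %.0f"%np.percentile(w[:,2],95))
E
```

```text
time_s: 25.55
ee_pos: [636.9, 11.4, 53.9]
ee_rot: [180.0, -0.0, -0.1]
force: [0.1, 0.4, -0.8]
gripper_width: 54.5
time_s: 26.55
ee_pos: [495.5, -239.8, 184.2]
ee_rot: [180.0, -0.0, -0.1]
force: [0.7, 0.3, 1.0]
gripper_width: 54.8
time_s: 27.55
ee_pos: [396.8, -437.2, 184.0]
ee_rot: [-180.0, -0.0, -0.0]
force: [0.2, 0.2, -0.5]
gripper_width: 54.7
top yellow 587 202 [557.   5.  83.] ztop 86
top yellow 131 131 [ 529. -383.   75.] ztop 78
top green 487 192 [551.  86.  83.] ztop 86
top red 573 194 [638.  10.  83.] ztop 85
top blue 537 196 [630.  90.  83.] ztop 86
top blue 110 110 [472. 249.  76.] ztop 78
```

View pics/side9.png

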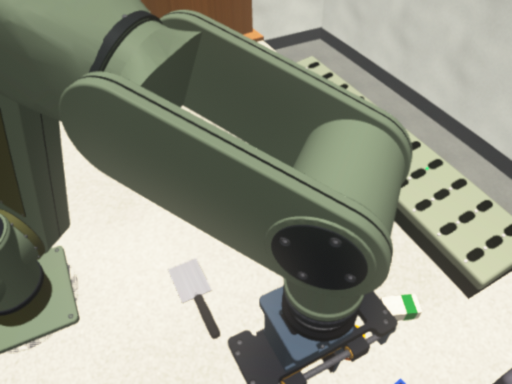

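View pics/top9.png

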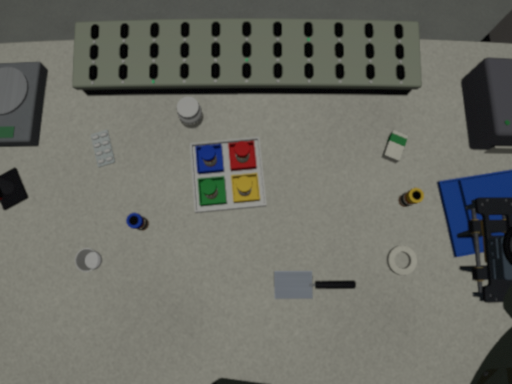

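All four caps are at about z = 83 (7 mm floor + 75 mm vial) and within about 4 mm of their cup centres. The top view shows them in their matching cups (blue 210,158; red 242,155; green 212,190; yellow 245,187), and both held vials where they started. I'm handing in.

```bash
python3 -c "
from workcell import env
print(env.job_done())"
```

```text
the job is handed in; nothing more can be done
None
```

I placed the blue, green, yellow and red vials one at a time, each lowered to the floor of its own colour's cup before release. The job was handed in at about 27.7 s of the 83 s allowed.

**Last checks, from the final top view:**
- **Placed vials:** the caps sit at z of about 83 mm, where 82 mm is expected (7 mm floor plus 75 mm vial). They are within about 4 mm of the cup centres, with 19 mm allowed, and look upright.
- **Black-disc vials:** both measure within about 1 mm of where they started.
- **Arm:** it is parked clear of everything, and the force on the tool reads about zero.

**Gaps:** the arm hid the caddy in the final side picture, so the final check of red rests on the top view alone. Blue, green and yellow were also seen standing in their cups from the side earlier. No check failed or disagreed.

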